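Press a camera battery home on the battery tester

TASK

Take the one large camera battery from among the smaller ones and lay it flat on the bed of the battery tester, lined up with it and with its contact end facing the sprung plunger. Push it along the bed until it is fully home against the stop with the plunger pressed in, hold it steady there for three seconds while the tester reads it, then let go and leave it lying flat on the bed in front of the plunger.

Things in the scene. Friction and masses are not known exactly. Their poses are not given: they have to be found in the camera images.
- pack: Large camera battery, a loose black block with a grey panel on top: 72 mm long (x), 40 wide (y), 38 high, about 190 g, lying flat on the table. Origin: centre of its underside. +x points to its contact end (three small brass strips on the end face and top edge), roughly away from the robot. The bystander batteries look alike but measure 50 x 34 x 20 mm.
- pack_contact (a point): Centre of the large battery's contact end face: 36 mm along +x from the battery's origin and 19 mm above its underside.
- tester: Battery tester, fixed. Flat aluminium bed, 190 mm (x) by 100 (y), 14 thick, no rails. At its +x end a grey head 40 mm long, 80 wide, top 60 mm above the table; its face towards -x is the stop, 55 mm in +x from the origin. A 16 mm brass plunger sticks out of it on the bed's middle line, 20 mm above the bed. Origin: centre of the underside; +x along the bed to the stop, roughly away from the robot.
- plunger (a joint): Sprung plunger of the tester, in m: 0 = out, its tip 12 mm in front of the stop; about 0.012 = tip flush with the stop, the battery home. Pressed along the tester's +x: about 2 N to start, 6 N at flush. When let go it pushes the battery slowly back about 12 mm.
Not all that is in view belongs to the job. Leave any red look-alike of the pack alone.

How it is judged (in metres and radians):
On the way:
1. the large battery, flat on the bed and contact end first, is held home against the stop with the plunger pressed in (value of joint plunger above 0.009 m and x of pack_contact in the frame of tester above 0.051 m and y of pack_contact in the frame of tester between -0.015 and 0.015 m and y of pack in the frame of tester between -0.015 and 0.015 m and z of pack in the frame of tester between 0.008 and 0.022 m and angle between the x axis of pack and the x axis of tester, either way round below 0.2 rad and angle between pack's own z axis and vertical below 0.12 rad), for 2.5 s.
At the end, for the whole second after the job is handed in: After 2.5 s unbroken home at the stop (plunger in over 9 mm, gap under 4 mm, within 15 mm and 11 deg of the middle line), the large battery is released and lies still and flat on the bed, contact end within 45 mm of the stop, within 22 mm and 17 deg of the middle line (x of pack_contact in the frame of tester between 0.01 and 0.06 m and y of pack_contact in the frame of tester between -0.022 and 0.022 m and y of pack in the frame of tester between -0.022 and 0.022 m and z of pack in the frame of tester between 0.008 and 0.022 m and angle between the x axis of pack and the x axis of tester, either way round below 0.3 rad and angle between pack's own z axis and vertical below 0.12 rad and linear speed of pack below 0.02 m/s); the robot touches nothing.
It also fails if it takes over 42 s, if anything falls off the work surface, if the arm or the gripper's body presses on something with over 40 N, if the wrist force passes 120 N, or if a joint passes its speed limit or range.

ROBOT

A 6-joint arm with a two-finger parallel gripper is mounted at the origin on the work surface. World frame = base frame: x ahead of the robot, y to its left, z up, the work surface at z = 0. Lengths are in m, angles in degrees, forces in N, time in s.
With the tool pointing down it reaches from about 0.3 to 0.95 m from the base axis. Payload 3.1 kg.
Tool frame: the origin (TCP) lies on the centre line of the jaws, within the pads' length; the fingertips stand 8 mm ahead of it and the grasp point (between the pads) lies 11 mm behind it; z points along the fingers, y is the direction in which the jaws open and shut (so a half turn about z gives the same grasp; the last joint's range is limited). The gripper opens to 85 mm and grips with 20 to 120 N. Pads are 22 mm wide; open, the fingers measure 114 mm over their backs; the gripper's body (76 mm by 85 mm) begins 54 mm behind the grasp point. The pads swing forward as they close: fully open they stand 13 mm farther back than shut.
Start: joints at [-67.133, 17.653, 93.61, -0, 68.738, -3.994], TCP at [0.282, -0.558, 0.239] pointing down, gripper open.
Joint ranges: [-175.34, 175.34], [-45.06, 112.39], [2.9, 150.54], [-68.45, 248.45], [3.09, 151.38], [-168.51, 168.51]. Speed limits (degrees/s): [159.86, 159.86, 180, 180, 180, 180].

INTERFACE

Orientations are given as [roll, pitch, yaw] about the fixed x, y, z axes, in that order (R = Rz(yaw) Ry(pitch) Rx(roll)).
In Python, from cell import * gives the robot as it stands.
- The arm moves only by the shell command python3 -m inch 'ROWS' [FORCE]. ROWS is JSON, a list that holds one entry, the list of rows, each a list of 7 numbers: the shift along the tool's x, y, z in cm, then the turn, a rotation vector about the tool's x, y, z in degrees, then the opening in per cent of the stroke, from 0 (shut) to 100 (fully open). A call has 1 to 12 rows; each row is the pose to reach, as a shift and turn from the pose measured when the call began, along the tool's axes at that moment; what a row does not reach only later rows make up. A row lasts 1/10 s, in which the tool goes at most 50 mm and 8.59 degrees, less where a joint would pass 70% of its speed; a pose out of reach is approached as far as the arm can. A call with a gripper value outside its range is refused whole. The fingers move at their own pace and stop on an object; FORCE is the grip in N (left out, the last holds). Time passes only in rows, so rows that repeat a pose let the fingers close. It gives the time, the measured TCP pose, the force and the opening at its end, in the units of the state.
- get_state(): the state, without advancing time (a new reading comes with each control period).
- read_camera(name): name is "scene" or "top" or "wrist"; returns a dict with "pixels" (480x640x3 uint8, red, green, blue), "mtx" (3x3 intrinsics, pixels), "k1" (the pictures are not rectified: a ray, as slopes to the right and down, at radius r is drawn at 1 + k1 r^2 times it, then the intrinsics apply), "R" (3x3) and "t" (3): a world point X has camera coordinates R X + t. Camera axes: x right, y down, z forward; pixel columns grow to the right and rows downward; lengths in m; the calibration is good to about 2 mm. A picture is of the moment at which its call begins. There is no depth.
- job_done(): hands the job in, once; it reports no verdict.
The state is a dict: "t": time; "q": joint angles; "joint_velocities": joint speeds; "joint_efforts": joint torques, N m; "tool_pos": TCP position; "tcp_rot": TCP orientation; "wrist_force": force on the tool from outside, world axes, zero at the start; "torque": the same for the moment, N m; "grip_width": finger opening in m.
Only numpy, scipy, OpenCV 4.12 (cv2) and the standard library are available. Lean on these libraries where they do the work, as an engineer would, in place of code of your own. Each camera call takes 0.05 s, during which the arm holds its last target. There are 200 camera calls.

## Working session

There is one attempt and no reset: what is moved stays moved. The work goes in short steps, Python scripts to look and compute and a shell command to move; the robot and the scene stay as the last step left them, time stands still between calls to the robot, and variables do not carry over. Pictures are saved under pics/ and viewed, on a budget of 10 in all, crops included, one or two more only if the job needs it, and the job is handed in when it is done.

```bash
mkdir -p pics
python3 - <<'E'
from cell import *
import cv2
s=get_state(); print(s)
for n in ("top","scene"):
    c=read_camera(n); cv2.imwrite(f"pics/{n}0.png",c["pixels"][:,:,::-1]); print(n,c["mtx"],c["k1"],c["R"],c["t"])
E
```

```text
{'t': 0.0, 'q': array([-6.71332483e+01,  1.77072003e+01,  9.36885916e+01,  2.01443726e-03,
        6.87362651e+01, -3.99163155e+00]), 'joint_velocities': array([ 0.05536679,  0.01752528, -0.02759467, -0.01787871, -0.00401675,
       -0.00319354]), 'joint_efforts': array([-4.12239870e-04, -4.15254557e+01, -2.76666194e+01, -6.95826611e-05,
        1.02294501e-02,  1.34367994e-06]), 'tool_pos': array([ 0.28206177, -0.55684674,  0.23802546]), 'tcp_rot': array([-1.79868394e+02, -1.10636423e-02,  2.68576378e+01]), 'wrist_force': array([ 0.83724767, -0.36559234,  0.50531727]), 'torque': array([ 0.03697605,  0.02881577, -0.00871274]), 'grip_width': 0.08605154455637923}
top [[549.48123953   0.         312.31705087]
 [  0.         549.48123953 245.13459081]
 [  0.           0.           1.        ]] -0.06157045552952151 [[ 0.02946684 -0.99952088 -0.00947204]
 [-0.99423221 -0.02833068 -0.10343926]
 [ 0.10312135  0.01246543 -0.99459067]] [0.00293136 0.54387392 0.86819379]
scene [[473.94442269   0.         315.13254308]
 [  0.         473.94442269 242.7326415 ]
 [  0.           0.           1.        ]] -0.12836373915049806 [[ 0.08959446  0.99587253 -0.01451654]
 [ 0.56356831 -0.0627085  -0.82368586]
 [-0.82119644  0.06561663 -0.56686054]] [-0.05640166 -0.26174512  1.33024935]
```

View pics/top0.png

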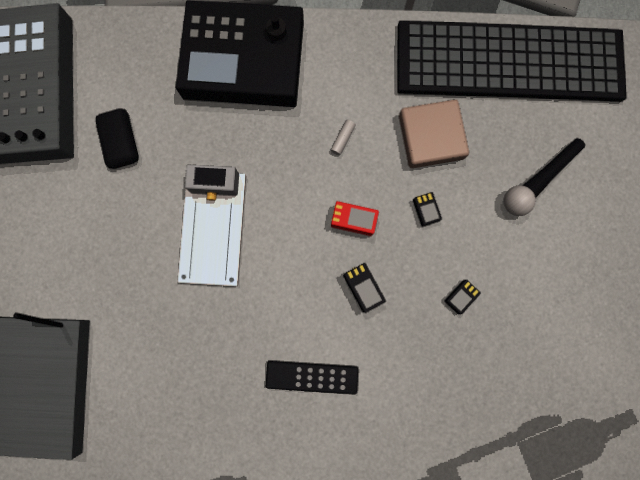

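View pics/scene0.png

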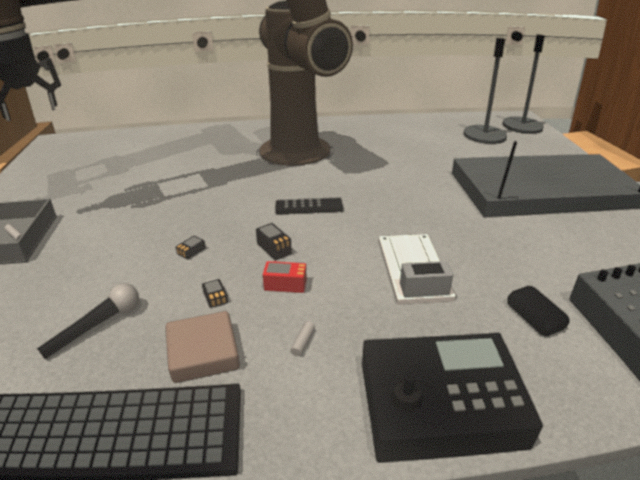

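The black candidates in the top view are A (364,288), B (427,209) and C (463,297). The red block at (355,218) is the decoy. A looks clearly larger, so I'll measure all three and check with a crop.

```bash
cat > h.py <<'E'
import numpy as np, cv2
from cell import *
def ray(c,uv,z):
    uv=np.array(uv,float).reshape(-1,1,2)
    d=np.array([c["k1"],0,0,0,0.])
    p=cv2.undistortPoints(uv,c["mtx"],d)[:,0]
    R=np.array(c["R"]);C=-R.T@np.array(c["t"])
    D=np.c_[p,np.ones(len(p))]@R
    return C+D*((z-C[2])/D[:,2:3])
def proj(c,X):
    X=np.array(X,float).reshape(-1,3);rv=cv2.Rodrigues(np.array(c["R"]))[0]
    return cv2.projectPoints(X,rv,np.array(c["t"]),c["mtx"],np.array([c["k1"],0,0,0,0.]))[0][:,0]
E
python3 - <<'E'
from h import *
c=read_camera("top"); im=c["pixels"]; hsv=cv2.cvtColor(im,cv2.COLOR_RGB2HSV)
print("cam",-c["R"].T@c["t"])
dark=(hsv[...,2]<60).astype(np.uint8)
for n,(u,v) in dict(A=(364,288),B=(427,209),C=(463,297)).items():
    m=np.zeros_like(dark); r=32; m[v-r:v+r,u-r:u+r]=dark[v-r:v+r,u-r:u+r]
    cs,_=cv2.findContours(m,cv2.RETR_EXTERNAL,cv2.CHAIN_APPROX_NONE)
    k=max(cs,key=cv2.contourArea); z=.038 if n=="A" else .02
    W=ray(c,k,z)[:,:2]; rc=cv2.minAreaRect((W*1000).astype(np.float32)); print(n,rc)
    sub=np.zeros_like(dark); cv2.drawContours(sub,[cv2.convexHull(k)],-1,1,-1)
    br=(hsv[...,0]>15)&(hsv[...,0]<35)&(hsv[...,1]>110)&(hsv[...,2]>100)&(cv2.dilate(sub,np.ones((5,5)))>0)
    pa=(hsv[...,1]<60)&(hsv[...,2]>70)&(cv2.erode(sub,np.ones((7,7)))>0)
    b,p=[ray(c,np.argwhere(x)[:,::-1],z)[:,:2].mean(0) for x in (br,pa)]
    d=b-p; print("  brass",b,"panel",p,"yaw",np.degrees(np.arctan2(d[1],d[0])))
# bed
bed=((hsv[...,2]>185)&(hsv[...,1]<50)).astype(np.uint8); bed[:,:150]=0;bed[:,270:]=0;bed[:150]=0;bed[310:]=0
bed=cv2.morphologyEx(bed,cv2.MORPH_CLOSE,np.ones((5,5)))
k=max(cv2.findContours(bed,0,1)[0],key=cv2.contourArea)
W=ray(c,k,.014)[:,:2]; rc=cv2.minAreaRect((W*1000).astype(np.float32)); print("bed",rc,cv2.boxPoints(rc))
# brass plunger
br=(hsv[...,0]>10)&(hsv[...,0]<35)&(hsv[...,1]>110)&(hsv[...,2]>100); br[:,:180]=0;br[:,245:]=0;br[:160]=0;br[215:]=0
print("plunger",np.argwhere(br).mean(0)[::-1],ray(c,np.argwhere(br)[:,::-1],.042)[:,:2].mean(0))
crop=np.hstack([cv2.resize(im[180:330,320:490],None,fx=3,fy=3,interpolation=2),cv2.resize(im[150:300,165:255],None,fx=3,fy=3,interpolation=2)])
cv2.imwrite("pics/crop.png",crop[:,:,::-1])
E
```

```text
cam [0.45112128 0.00751586 0.91978312]
A ((476.1269226074219, -65.49360656738281), (71.28693389892578, 42.239845275878906), 29.7501163482666)
  brass [ 0.50267994 -0.0526747 ] panel [ 0.46842149 -0.07131061] yaw 28.545307274395952
B ((610.14111328125, -168.9565887451172), (50.15817642211914, 37.11433410644531), 19.64228630065918)
  brass [ 0.62885424 -0.16517229] panel [ 0.60528682 -0.17224227] yaw 16.69869374108896
C ((466.3486633300781, -228.24913024902344), (36.58636474609375, 51.539981842041016), 46.232051849365234)
  brass [ 0.480585  -0.2428789] panel [ 0.46249092 -0.22509589] yaw -44.503247631771735
bed ((570.297607421875, 188.3377685546875), (98.95671081542969, 186.9401397705078), 88.23080444335938) [[475.34454 141.76874]
 [662.19556 135.99725]
 [665.2507  234.9068 ]
 [478.39966 240.67828]]
plunger [210.9122807  195.61403509] [0.6184754 0.1859905]
```

View pics/crop.png

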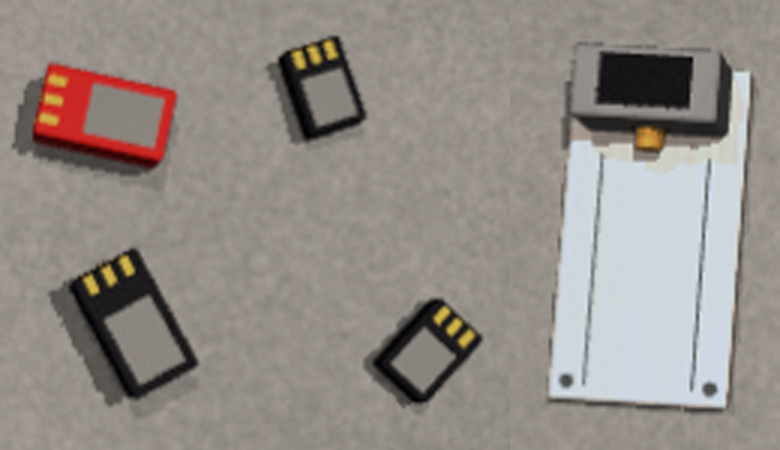

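A (crop 135,323) measures about 71 x 42 mm with its contacts facing up and left. B (crop 322,88) and C (crop 424,347) are about 50 x 36 mm, and the red one is the decoy, so A is the pack. Its centre is (0.4765, -0.066) at yaw 29. The tester origin is about (0.572, 0.188) at yaw -1.8.

```bash
cat > d.py <<'E'
import sys
from h import *
from scipy.spatial.transform import Rotation as Ro
x,y,z,yaw=map(float,sys.argv[1:5])
s=get_state(); R=Ro.from_euler("xyz",s["tcp_rot"],degrees=True)
T=Ro.from_euler("xyz",[180,0,yaw],degrees=True)
print("t",s["t"],"shift cm",np.round(R.inv().apply(np.array([x,y,z])-s["tool_pos"])*100,2),"rot",np.round((R.inv()*T).as_rotvec(degrees=True),2),s["wrist_force"].round(1),round(s["grip_width"],4))
E
python3 d.py .4765 -.066 .12 29.2
```

```text
t 0.15 shift cm [ 39.52 -35.    11.9 ] rot [-0.1  -0.01 -2.34] [-0.2  0.1  0.1] 0.085
```

```bash
python3 -m inch '[[[2,-2,0.5,0,0,-1,100],[6,-5,1.5,0,0,-2,100],[10,-8.5,2.5,0,0,-2.3,100],[14,-12,3.5,0,0,-2.3,100],[18,-15.5,5,0,0,-2.3,100],[22,-19,6.5,0,0,-2.3,100],[26,-22.5,8,0,0,-2.3,100],[30,-26,9.5,0,0,-2.3,100],[34,-29.5,10.5,0,0,-2.3,100],[37,-32.5,11.5,0,0,-2.3,100],[39,-34.5,11.9,0,0,-2.3,100],[39.5,-35,11.9,-0.1,0,-2.3,100]]]' 40
python3 - <<'E'
from h import *
import os
c=read_camera("wrist"); cv2.imwrite("pics/w1.png",c["pixels"][:,:,::-1])
print(proj(c,[.4765,-.066,.038]))
E
python3 d.py .4765 -.066 .015 29.2
```

```text
t: 1.35
tool_pos: [0.4759, -0.0621, 0.1187]
tcp_rot: [-179.8, 0.1, 29.4]
wrist_force: [-0.6, -0.3, 0.2]
grip_width: 0.0853
[[325.26580032 251.92174711]]
t 1.4 shift cm [-0.16  0.35 10.41] rot [-0.12  0.02  0.21] [-0.2  1.4  0.4] 0.0854
```

View pics/w1.png

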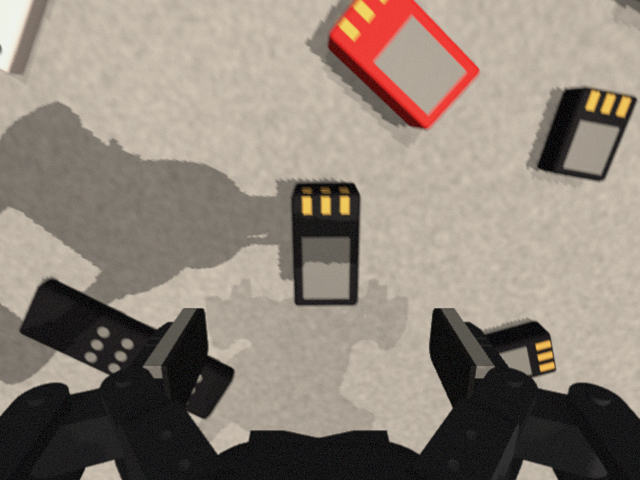

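The large pack's top face is centred at about (326,249), against a projected (325,252), and it lines up with the jaws. The fingers have clear space on both sides, so I'll descend and grip.

```bash
python3 -m inch '[[[-0.1,0.2,1.5,0,0,0,100],[-0.15,0.35,4,0,0,0.2,100],[-0.15,0.35,6.5,0,0,0.2,100],[-0.15,0.35,8.5,0,0,0.2,100],[-0.15,0.35,9.8,0,0,0.2,100],[-0.15,0.35,10.4,-0.1,0,0.2,100],[-0.15,0.35,10.4,-0.1,0,0.2,100],[-0.15,0.35,10.4,-0.1,0,0.2,40],[-0.15,0.35,10.4,-0.1,0,0.2,30],[-0.15,0.35,10.4,-0.1,0,0.2,30],[-0.15,0.35,10.4,-0.1,0,0.2,30],[-0.15,0.35,10.4,-0.1,0,0.2,30]]]' 40; python3 -m inch '[[[0,0,0,0,0,0,30],[0,0,0,0,0,0,30],[0,0,0,0,0,0,30],[0,0,-1,0,0,0,30],[0,0,-3,0,0,0,30],[0,0,-5.5,0,0,0,30],[0,0,-7.5,0,0,0,30],[0,0,-8,0,0,0,30],[0,0,-8,0,0,0,30]]]'
python3 - <<'E'
from h import *
c=read_camera("wrist"); cv2.imwrite("pics/w2.png",c["pixels"][:,:,::-1])
E
python3 d.py .545 .1892 .095 -1.8
```

```text
t: 2.6
tool_pos: [0.4777, -0.0662, 0.0161]
tcp_rot: [179.9, -0.1, 29.2]
wrist_force: [-0.7, -0.6, 5.7]
grip_width: 0.0392
t: 3.5
tool_pos: [0.478, -0.0662, 0.0968]
tcp_rot: [179.9, -0.1, 29.2]
wrist_force: [-0.2, 0.4, -2.3]
grip_width: 0.0392
t 3.55 shift cm [ 18.38 -18.96   0.09] rot [ 0.04 -0.07 31.02] [-0.1  0.2 -0.8] 0.0394
```

View pics/w2.png

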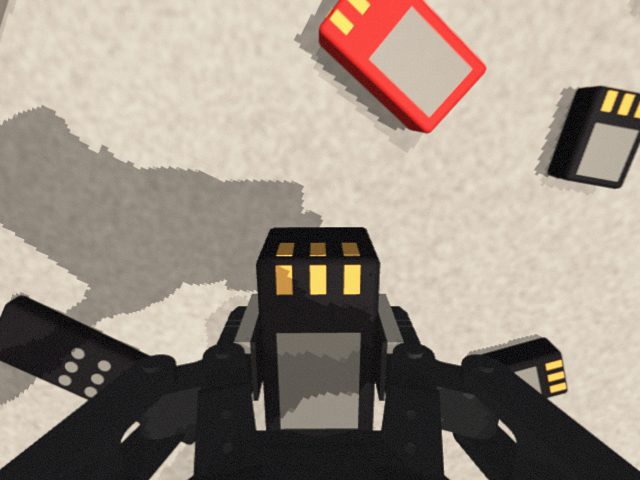

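The pack is held centred between the pads, with its contacts forward (brass strips at 284–352, 280). Next I'll carry it over the bed.

```bash
python3 -m inch '[[[1,-1,0,0,0,2,30],[3.5,-3.5,0,0,0,6,30],[6,-6,0,0,0,11,30],[8.5,-8.5,0,0,0,16,30],[11,-11,0,0,0,20,30],[13,-13.5,0,0,0,24,30],[15,-15.5,0,0,0,28,30],[17,-17.5,0,0,0,30.5,30],[18,-18.5,0.1,0,-0.1,31,30],[18.4,-19,0.1,0,-0.1,31,30],[18.4,-19,0.1,0,-0.1,31,30],[18.4,-19,0.1,0,-0.1,31,30]]]'
python3 - <<'E'
from h import *
s=get_state(); z=s["tool_pos"][2]-.0161+.038
c=read_camera("top"); cv2.imwrite("pics/t3.png",cv2.resize(c["pixels"][130:320,130:330],None,fx=3,fy=3)[:,:,::-1])
c=read_camera("wrist"); im=c["pixels"]; cv2.imwrite("pics/w3.png",im[:,:,::-1])
hsv=cv2.cvtColor(im,cv2.COLOR_RGB2HSV)
b=((hsv[...,0]>15)&(hsv[...,0]<35)&(hsv[...,1]>110)&(hsv[...,2]>60)).astype(np.uint8)
n,l,st,ce=cv2.connectedComponentsWithStats(b)
for i in range(1,n):
    if st[i,4]>150: print(st[i],ce[i],ray(c,ce[i],z))
print(s["tool_pos"],s["tcp_rot"])
E
python3 d.py .545 .1892 .031 -1.8
```

```text
t: 4.75
tool_pos: [0.5439, 0.1888, 0.0938]
tcp_rot: [179.9, 0.2, -1.8]
wrist_force: [-0.3, -0.2, -0.9]
grip_width: 0.0394
[300 107  33  26 810] [315.59012346 119.07283951] [[0.61965667 0.18647184 0.11571509]]
[276 243  19  14 219] [285.15068493 249.62100457] [[0.58153361 0.1971042  0.11571509]]
[309 243  17  14 219] [317.59817352 249.57534247] [[0.58123448 0.18712287 0.11571509]]
[342 242  18  14 205] [350.16097561 249.07317073] [[0.58108378 0.17710315 0.11571509]]
[275 265  19  30 524] [283.69465649 279.36259542] [[0.57157657 0.19813621 0.11571509]]
[309 264  18  31 540] [317.65       279.01666667] [[0.57135662 0.18741687 0.11571509]]
[343 264  18  31 538] [351.65799257 279.13197026] [[0.57097819 0.17668471 0.11571509]]
[0.54390348 0.18876221 0.09381509] [ 1.79891817e+02  1.53505316e-01 -1.77393784e+00]
t 4.85 shift cm [ 0.07 -0.08  6.34] rot [ 0.08  0.1  -0.03] [ 0.3  0.6 -1.1] 0.0394
```

View pics/w3.png

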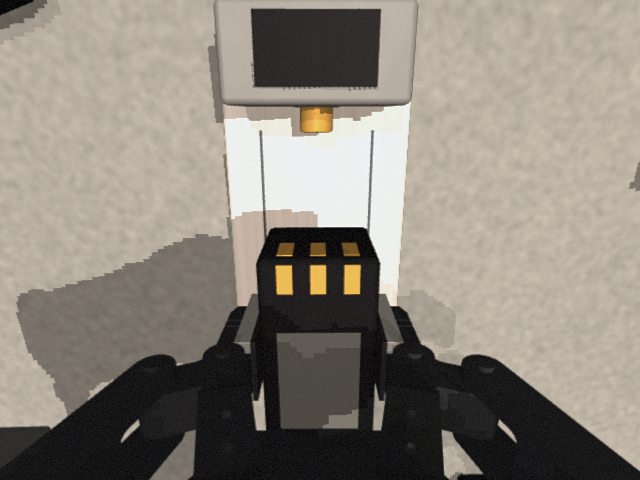

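The pack sits over the bed on the middle line, with the plunger straight ahead at (316,119). Time to lower it.

```bash
python3 -m inch '[[[0,0,1,0,0,0,30],[0,0,3,0,0,0,30],[0.05,-0.05,4.5,0,0,0,30],[0.05,-0.05,5.6,0.1,0.1,0,30],[0.05,-0.05,6,0.1,0.1,0,30],[0.05,-0.05,6.2,0.1,0.1,0,30],[0.05,-0.05,6.2,0.1,0.1,0,30],[0.05,-0.05,6.2,0.1,0.1,0,30]]]'; python3 -m inch '[[[0,0,0.05,0,0,0,30],[0,0,0.1,0,0,0,30],[0,0,0.15,0,0,0,30],[0,0,0.15,0,0,0,30]]]';python3 d.py .592 .1874 .030 -1.8
```

```text
t: 5.65
tool_pos: [0.5455, 0.1892, 0.033]
tcp_rot: [-180.0, -0.1, -1.8]
wrist_force: [-0.3, 0.1, -2.4]
grip_width: 0.0396
t: 6.05
tool_pos: [0.5455, 0.1892, 0.0316]
tcp_rot: [-180.0, -0.1, -1.8]
wrist_force: [0.3, -0.1, -0.8]
grip_width: 0.0395
t 6.05 shift cm [4.66 0.03 0.17] rot [-0.04 -0.09 -0.02] [ 0.3 -0.1 -0.8] 0.0395
```

```bash
python3 -m inch '[[[0,0,0.05,0,0,0,30],[0,0,0.1,0,0,0,30],[0,0,0.15,0,0,0,30],[0,0,0.15,0,0,0,30]]]'; python3 -m inch '[[[0.5,0,0,0,0,0,30],[1,0,0,0,0,0,30],[1.5,0,0,0,0,0,30],[2,0,0,0,0,0,30],[2.4,0,0,0,0,0,30],[2.8,0,0,0,0,0,30],[3.1,0,0,0,0,0,30],[3.3,0,0,0,0,0,30],[3.3,0,0,0,0,0,30]]]'; python3 -m inch '[[[0.2,0,0,0,0,0,30],[0.4,0,0,0,0,0,30],[0.6,0,0,0,0,0,30],[0.8,0,0,0,0,0,30],[0.8,0,0,0,0,0,30]]]';  python3 d.py .592 .1874 .030 -1.8
```

```text
t: 6.45
tool_pos: [0.5455, 0.1892, 0.0302]
tcp_rot: [-180.0, -0.1, -1.8]
wrist_force: [-0.2, -0.3, -0.7]
grip_width: 0.0397
t: 7.35
tool_pos: [0.5785, 0.1881, 0.0301]
tcp_rot: [-180.0, -0.1, -1.8]
wrist_force: [-0.1, -0.6, 0.3]
grip_width: 0.0396
t: 7.85
tool_pos: [0.5838, 0.188, 0.0302]
tcp_rot: [180.0, 0.3, -1.8]
wrist_force: [-7.8, 0.7, 6.1]
grip_width: 0.0393
t 7.85 shift cm [0.82 0.03 0.02] rot [ 0.01  0.28 -0.02] [-7.8  0.7  6.1] 0.0393
```

```bash
python3 -m inch '[[[0.4,0,0,0,0,0,30],[0.5,0,0,0,0,0,30],[0.5,0,0,0,0,0,30],[0.5,0,0,0,0,0,30]]]' 60; python3 -m inch '[[[0.4,0,0,0,0,0,30],[0.5,0,0,0,0,0,30],[0.5,0,0,0,0,0,30],[0.5,0,0,0,0,0,30]]]'
python3 - <<'E'
from h import *
c=read_camera("wrist");cv2.imwrite("pics/w4.png",c["pixels"][:,:,::-1])
c=read_camera("top");cv2.imwrite("pics/t4.png",c["pixels"][:,:,::-1])
E
python3 d.py .592 .1874 .030 -1.8
```

```text
t: 8.25
tool_pos: [0.5851, 0.1879, 0.0305]
tcp_rot: [179.9, 0.8, -1.8]
wrist_force: [-9.7, 0.7, 9.2]
grip_width: 0.0389
t: 8.65
tool_pos: [0.5864, 0.1878, 0.0308]
tcp_rot: [179.9, 1.2, -1.8]
wrist_force: [-10.1, 0.0, 9.4]
grip_width: 0.0392
t 8.75 shift cm [0.56 0.03 0.07] rot [ 0.13  1.21 -0.02] [-9.1 -0.1  9.4] 0.0391
```

View pics/w4.png

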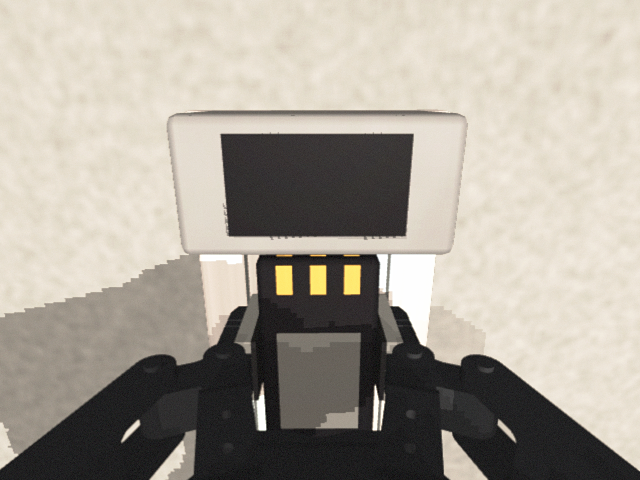

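The pack is on line and close to the stop, but the tool has pitched 1.2° and is pressing on the bed with about 9 N. I'll correct the pitch, ease up a little and push on.

```bash
python3 -m inch '[[[0.1,0.03,-0.1,0.1,1.2,0,30],[0.3,0.03,-0.1,0.1,1.4,0,30],[0.5,0.03,-0.1,0.1,1.6,0,30],[0.7,0.03,-0.1,0.1,1.8,0,30],[0.7,0.03,-0.1,0.1,1.8,0,30]]]' 60; python3 d.py .592 .1874 .030 -1.8
```

```text
t: 9.25
tool_pos: [0.5903, 0.1873, 0.0304]
tcp_rot: [179.9, -0.2, -1.8]
wrist_force: [-5.9, 1.2, -0.1]
grip_width: 0.0392
t 9.25 shift cm [ 0.17 -0.01  0.04] rot [ 0.08 -0.21 -0.02] [-5.9  1.2 -0.1] 0.0392
```

```bash
python3 -m inch '[[[0.2,0,0,0,0.3,0,30],[0.4,0,0,0,0.6,0,30],[0.4,0,0,0,0.6,0,30],[0.4,0,0,0,0.6,0,30]]]'; python3 -m inch '[[[0.2,0,0,0,0.4,0,30],[0.4,0,0,0,0.8,0,30],[0.4,0,0,0,0.8,0,30],[0.4,0,0,0,0.8,0,30]]]'
python3 - <<'E'
from h import *
c=read_camera("scene");cv2.imwrite("pics/s5.png",cv2.resize(c["pixels"][210:320,350:480],None,fx=5,fy=5,interpolation=2)[:,:,::-1])
E
python3 d.py .592 .1874 .030 -1.8
```

```text
t: 9.65
tool_pos: [0.5904, 0.1873, 0.0303]
tcp_rot: [179.9, -0.3, -1.8]
wrist_force: [-8.6, 0.9, 7.2]
grip_width: 0.0391
t: 10.05
tool_pos: [0.5904, 0.1873, 0.0302]
tcp_rot: [179.8, -0.6, -1.9]
wrist_force: [-10.2, 0.5, 8.7]
grip_width: 0.039
t 10.1 shift cm [ 0.16 -0.01  0.03] rot [ 0.18 -0.6  -0.06] [-8.6  0.6  9.2] 0.0388
```

Run:
```python
from h import *
c=read_camera("wrist"); im=c["pixels"]
print(c["R"], -c["R"].T@c["t"])
hsv=cv2.cvtColor(im,cv2.COLOR_RGB2HSV)
b=((hsv[...,0]>15)&(hsv[...,0]<35)&(hsv[...,1]>110)&(hsv[...,2]>60)).astype(np.uint8)
n,l,st,ce=cv2.connectedComponentsWithStats(b)
for i in range(1,n):
    if st[i,4]>30: print(st[i],ray(c,[st[i,0]+st[i,2]/2,st[i,1]],.052),ray(c,ce[i],.052))
print([tuple(im[v,250]) for v in range(240,262,2)])
for v in (244,248,252,256,260): print(v,ray(c,[318,v],.060)[0],ray(c,[318,v],.052)[0])
a=cv2.resize(im[210:310,230:410],None,fx=4,fy=4,interpolation=2)
t=read_camera("top")["pixels"]; d=cv2.resize(t[150:300,165:255],None,fx=4*180/90/2,fy=4*100/150,interpolation=2)
print(a.shape,d.shape); cv2.imwrite("pics/c6.png",np.vstack([a])[:,:,::-1])
```

```text
[[-0.03179092 -0.99948969  0.00311423]
 [-0.95432968  0.03128027  0.29711347]
 [-0.29705927  0.00647351 -0.9548371 ]] [0.66636586 0.18476537 0.16455484]
[275 264  18  31 531] [[0.6227153  0.19651343 0.052     ]] [[0.61763678 0.19690669 0.052     ]]
[309 264  18  31 541] [[0.62236455 0.18590091 0.052     ]] [[0.61732328 0.18618107 0.052     ]]
[343 264  18  31 539] [[0.6220141  0.17528212 0.052     ]] [[0.61703567 0.17549743 0.052     ]]
[(np.uint8(43), np.uint8(38), np.uint8(40)), (np.uint8(49), np.uint8(44), np.uint8(43)), (np.uint8(45), np.uint8(43), np.uint8(44)), (np.uint8(198), np.uint8(189), np.uint8(179)), (np.uint8(222), np.uint8(213), np.uint8(200)), (np.uint8(222), np.uint8(213), np.uint8(200)), (np.uint8(222), np.uint8(213), np.uint8(199)), (np.uint8(220), np.uint8(209), np.uint8(200)), (np.uint8(223), np.uint8(213), np.uint8(201)), (np.uint8(217), np.uint8(204), np.uint8(191)), (np.uint8(193), np.uint8(185), np.uint8(173))]
244 [0.6316042  0.18562448 0.06      ] [0.62894442 0.18569022 0.052     ]
248 [0.63039766 0.18566312 0.06      ] [0.62764556 0.18573181 0.052     ]
252 [0.62918325 0.18570201 0.06      ] [0.62633822 0.18577367 0.052     ]
256 [0.62796088 0.18574115 0.06      ] [0.62502233 0.18581581 0.052     ]
260 [0.62673049 0.18578054 0.06      ] [0.6236978  0.18585822 0.052     ]
(400, 720, 3) (400, 360, 3)
```

View pics/c6.png

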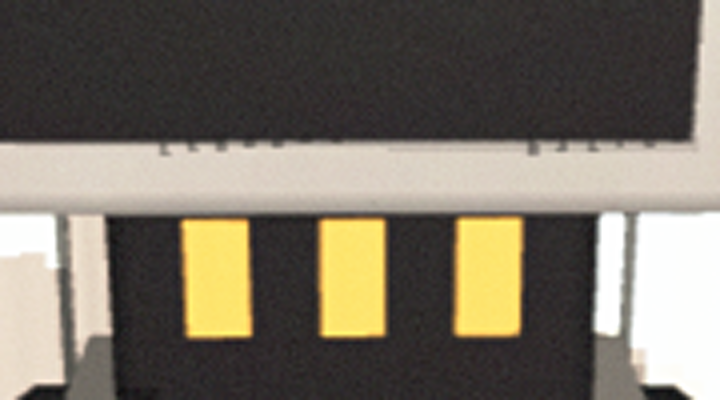

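View pics/s5.png

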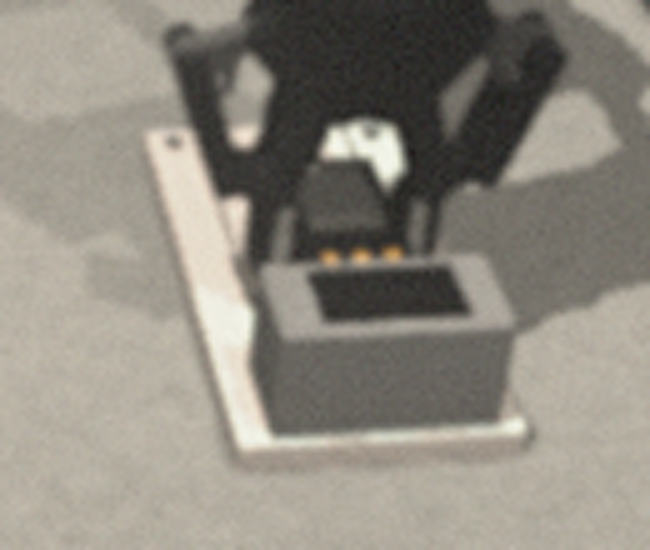

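The gap to the stop looks like about 2 mm. The arm is compliant, at roughly 2 N/mm, so I need a larger command while easing off the vertical load.

```bash
python3 -m inch '[[[0.3,0,-0.08,0,0,0,30],[0.5,0,-0.1,0,0.2,0,30],[0.7,0,-0.1,0,0.4,0,30],[0.8,0,-0.1,0,0.6,0,30],[0.8,0,-0.1,0,0.6,0,30],[0.8,0,-0.1,0,0.6,0,30]]]'; python3 d.py .594 .1874 .030 -1.8
```

```text
t: 10.8
tool_pos: [0.5905, 0.1873, 0.0302]
tcp_rot: [179.7, -0.2, -1.9]
wrist_force: [-16.8, 3.0, 11.9]
grip_width: 0.0388
t 10.8 shift cm [ 0.34 -0.02  0.02] rot [ 0.29 -0.22 -0.1 ] [-16.8   3.   11.9] 0.0388
```

The force rose to 17 N with only 0.1 mm of motion, so the pack is hard against the stop. I'll hold it there.

```bash
for i in 1 2 3; do python3 -m inch '[[[0.7,0,-0.1,0,0.4,0,30],[0.7,0,-0.1,0,0.4,0,30],[0.7,0,-0.1,0,0.4,0,30],[0.7,0,-0.1,0,0.4,0,30],[0.7,0,-0.1,0,0.4,0,30],[0.7,0,-0.1,0,0.4,0,30],[0.7,0,-0.1,0,0.4,0,30],[0.7,0,-0.1,0,0.4,0,30],[0.7,0,-0.1,0,0.4,0,30],[0.7,0,-0.1,0,0.4,0,30],[0.7,0,-0.1,0,0.4,0,30],[0.7,0,-0.1,0,0.4,0,30]]]'; done
```

```text
t: 12.0
tool_pos: [0.5905, 0.1874, 0.0303]
tcp_rot: [179.6, 0.3, -2.0]
wrist_force: [-16.7, 2.1, 9.1]
grip_width: 0.0391
t: 13.2
tool_pos: [0.5904, 0.1874, 0.0304]
tcp_rot: [179.5, 0.7, -2.0]
wrist_force: [-16.4, 1.6, 11.0]
grip_width: 0.0393
t: 14.4
tool_pos: [0.5903, 0.1874, 0.0307]
tcp_rot: [179.5, 1.2, -2.1]
wrist_force: [-17.2, 1.5, 11.3]
grip_width: 0.039
```

```bash
python3 -m inch '[[[0.2,0,0,0,0.5,0,30],[0.1,0,0,0,1,0,30],[0,0,0,0,1,0,50],[0,0,0,0,1,0,70],[0,0,0,0,1,0,70],[0,0,0,0,1,0,70],[0,0,0,0,1,0,70],[0,0,0,0,1,0,70]]]'
python3 - <<'E'
from h import *
c=read_camera("wrist"); im=c["pixels"]
hsv=cv2.cvtColor(im,cv2.COLOR_RGB2HSV)
b=((hsv[...,0]>15)&(hsv[...,0]<35)&(hsv[...,1]>110)&(hsv[...,2]>60)).astype(np.uint8)
n,l,st,ce=cv2.connectedComponentsWithStats(b)
for i in range(1,n):
    if st[i,4]>30: print(st[i],ray(c,ce[i],.052))
cv2.imwrite("pics/w7.png",im[:,:,::-1]); print(get_state()["tool_pos"])
E
```

```text
t: 15.2
tool_pos: [0.5906, 0.1874, 0.0307]
tcp_rot: [179.5, 0.2, -2.1]
wrist_force: [0.7, -0.5, -0.8]
grip_width: 0.0595
[294 265  45  26 732] [[0.61932224 0.18656222 0.052     ]]
[278 274  18  17 255] [[0.61695171 0.19610505 0.052     ]]
[341 274  18  17 258] [[0.61634986 0.17620175 0.052     ]]
[277 299  18  29 486] [[0.60610495 0.19716081 0.052     ]]
[310 299  18  29 492] [[0.60565103 0.1864942  0.052     ]]
[343 298  18  30 490] [[0.60532784 0.17575544 0.052     ]]
[0.59049767 0.18736991 0.03064673]
```

View pics/w7.png

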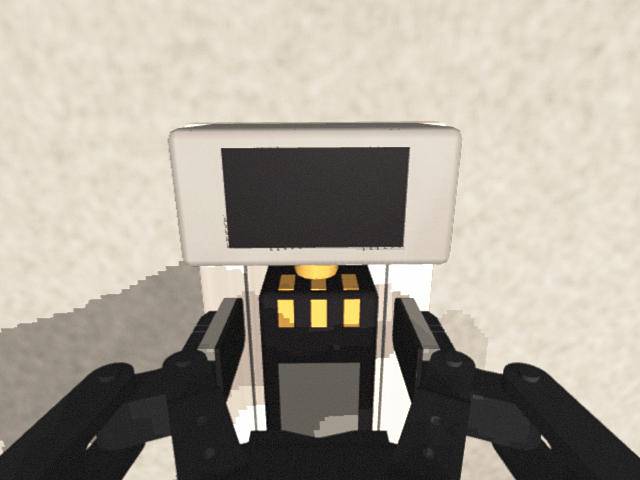

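On release the plunger pushed the pack back 11.6 mm (brass x from 0.6173 to 0.6057), so it was fully home. The pack lies straight at (318,312) and the fingers are clear on both sides. Next I'll retreat.

```bash
python3 -m inch '[[[0,0,0,0,0,0,75],[0,0,-1,0,0,0,75],[0,0,-3,0,0,0,75],[0,0,-6,0,0,0,75],[0,0,-9,0,0,0,75],[0,0,-12,0,0,0,75],[-3,0,-14,0,0,0,75],[-7,0,-14,0,0,0,75],[-11,0,-14,0,0,0,75],[-14,0,-14,0,0,0,75],[-15,0,-14,0,0,0,75],[-15,0,-14,0,0,0,75]]]'
python3 - <<'E'
from h import *
c=read_camera("wrist"); im=c["pixels"]; hsv=cv2.cvtColor(im,cv2.COLOR_RGB2HSV)
b=((hsv[...,0]>15)&(hsv[...,0]<35)&(hsv[...,1]>110)&(hsv[...,2]>60)).astype(np.uint8)
n,l,st,ce=cv2.connectedComponentsWithStats(b)
for i in range(1,n):
    if st[i,4]>30: print(st[i],ray(c,ce[i],.052))
cv2.imwrite("pics/w8.png",im[:,:,::-1])
E
```

```text
t: 16.45
tool_pos: [0.4404, 0.1943, 0.1718]
tcp_rot: [179.5, 0.1, -2.0]
wrist_force: [-1.2, 0.3, 0.4]
grip_width: 0.0642
```

View pics/w8.png

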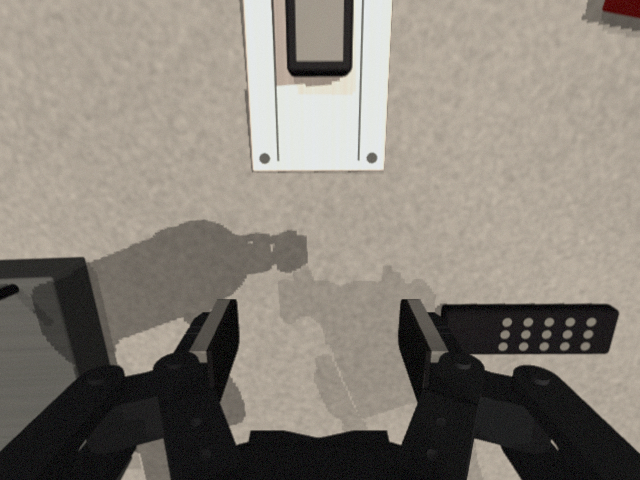

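The pack is still lying flat and centred between the bed lines, with its rear edge at about (319,70). The gripper is clear, so I'm handing in.

```bash
python3 -c "
from cell import *
print(job_done())"
```

```text
the job is handed in; nothing more can be done
None
```

I put the large battery on the tester bed, pushed it home, held it there for 3.6 s, and let go. I handed the job in just after t = 16.45 s of the 42 s allowed; no verdict was reported.

- **Right battery:** it measured about 71 × 42 mm in the image, against about 50 × 36 mm for the two small ones. I left the red look-alike alone.
- **Home at the stop:** the push force rose to 17 N with only about 0.1 mm of motion. On release the plunger pushed the battery back 11.6 mm, which fits a full 12 mm press.
- **Left in place:** after I backed off, the wrist camera showed it flat and centred between the bed lines. By then its contact end was out of view, so I last saw that end just after release, straight and touching the plunger.

**Where checks disagreed:** one camera estimate showed a gap of about 2 mm at the stop while the battery was held there. That is within calibration error, and the force and the push-back both pointed to fully home. The tool also pitched by up to about 1.2° and pressed down with up to about 12 N while pushing, within the limits.

I viewed 10 pictures, crops included.

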